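# Make up two trap-survey field kits

### The job

Make up two field kits from the stock on the bench. The green-edged tray gets the red-lidded jar on the left of its two round marks (left as the robot sees it), the black stand loupe on its other round mark and the orange torch on its oblong mark; the blue-edged tray gets the yellow-lidded jar on its round mark and the black torch on its oblong mark. Centre each thing on its mark, jars and loupe upright, torches lying along their marks either way round; set them down rather than drop them, and leave the white-lidded jar, the black pot and the white dish where they are.

Things in the scene. Friction and masses are not known exactly. Their poses are not given: they have to be found in the camera images.
- green_tray: Fixed black tray with green edge, 170 x 190 mm in its x, y; floor 6 mm above the bench, edge 9 mm wide, 10 mm high. Origin: centre of underside, z up; yaw within 0.35 rad. Grey marks on its floor (tray frame, mm): round, 50 in diameter, at x 42, y 45 (left, red-lidded jar) and x 42, y -45 (right, loupe); oblong 34 x 120, centred x -45, y 0, long way along y, for a torch.
- blue_tray: Fixed black tray with blue edge, 170 x 150 mm in its x, y; floor 6 mm above the bench, edge 9 mm wide, 10 mm high. Origin: centre of underside, z up; yaw within 0.35 rad. Grey marks on its floor (tray frame, mm): round, 50 in diameter, at x 42, y 0 (yellow-lidded jar); oblong 34 x 120, centred x -45, y 0, long way along y, for a torch.
- red_jar: Upright round specimen jar of clear glass, 60 mm high: glass body 38 mm in diameter, red plastic lid 40 mm in diameter on its top 17 mm; 0.05 to 0.1 kg. Origin at the centre of its underside, z up.
- yellow_jar: Upright round specimen jar of clear glass, 60 mm high: glass body 38 mm in diameter, yellow plastic lid 40 mm in diameter on its top 17 mm; 0.05 to 0.1 kg. Origin at the centre of its underside, z up.
- white_jar: Upright round specimen jar of clear glass, 60 mm high: glass body 38 mm in diameter, white plastic lid 40 mm in diameter on its top 17 mm; 0.05 to 0.1 kg. Origin at the centre of its underside, z up. A spare: stays where it is.
- loupe: Black stand loupe: an upright black cylinder 38 mm in diameter, 42 mm high, with a thin steel band near the top and a greenish lens in the top face; about 0.06 kg. Origin at the centre of its underside, z up.
- orange_torch: Pocket torch, orange, lying flat, 110 mm long along its own x, lamp at +x; round barrel 22 mm thick from x -38 to 30 mm, hexagonal ends 26 mm across flats keep it from rolling; 0.06 to 0.13 kg. Origin at its middle, on its axis, 13 mm above what it lies on.
- black_torch: Pocket torch, black, lying flat, 110 mm long along its own x, lamp at +x; round barrel 22 mm thick from x -38 to 30 mm, hexagonal ends 26 mm across flats keep it from rolling; 0.06 to 0.13 kg. Origin at its middle, on its axis, 13 mm above what it lies on.
- pot: Bystander: lidded black sorting pot, 102 mm in diameter, 64 mm high, beyond the stock. Origin at the centre of its underside.
- dish: Bystander: flat white specimen dish, 86 mm in diameter, 15 mm high, beyond the stock. Origin at the centre of its underside.
There are look-alikes about, which are no part of the job. Of the things that look like the black_torch, take the one that is farthest from the robot's base at the start.

How it is judged:
At the end, for the whole second after the job is handed in: All five things at rest in their trays, each within 12 mm of its mark along both tray axes and on the floor (4 mm); jars and loupe upright within 0.12 rad, torches within 0.2 rad of their marks, either way round; white-lidded jar, pot and dish within 15 mm of their starts (x of red_jar in the frame of green_tray between 0.03 and 0.054 m and y of red_jar in the frame of green_tray between 0.033 and 0.057 m and z of red_jar in the frame of green_tray between 0.002 and 0.01 m and linear speed of each of red_jar, loupe, orange_torch, yellow_jar, black_torch below 0.02 m/s and angle between each of red_jar, loupe, yellow_jar's own z axis and vertical below 0.12 rad and x of loupe in the frame of green_tray between 0.03 and 0.054 m and y of loupe in the frame of green_tray between -0.057 and -0.033 m and z of loupe in the frame of green_tray between 0.002 and 0.01 m and x of orange_torch in the frame of green_tray between -0.057 and -0.033 m and y of orange_torch in the frame of green_tray between -0.012 and 0.012 m and z of orange_torch in the frame of green_tray between 0.015 and 0.023 m and angle between the x axis of orange_torch and the y axis of green_tray, either way round below 0.2 rad and x of yellow_jar in the frame of blue_tray between 0.03 and 0.054 m and y of yellow_jar in the frame of blue_tray between -0.012 and 0.012 m and z of yellow_jar in the frame of blue_tray between 0.002 and 0.01 m and x of black_torch in the frame of blue_tray between -0.057 and -0.033 m and y of black_torch in the frame of blue_tray between -0.012 and 0.012 m and z of black_torch in the frame of blue_tray between 0.015 and 0.023 m and angle between the x axis of black_torch and the y axis of blue_tray, either way round below 0.2 rad and distance of each of white_jar, pot, dish from where it was at the start of the episode below 0.015 m); the robot touches nothing.
It fails at once if the white-lidded jar, the pot or the dish is moved by more than 15 mm (distance of any of white_jar, pot, dish from where it was at the start of the episode above 0.015 m).
It fails at once if a jar, the loupe or a torch is let go more than 25 mm above its resting height on the tray floor ((height (world z) of red_jar above 0.031 m and contact force between red_jar and the fingers below 0.02 N) or (height (world z) of yellow_jar above 0.031 m and contact force between yellow_jar and the fingers below 0.02 N) or (height (world z) of loupe above 0.031 m and contact force between loupe and the fingers below 0.02 N) or (height (world z) of orange_torch above 0.044 m and contact force between orange_torch and the fingers below 0.02 N) or (height (world z) of black_torch above 0.044 m and contact force between black_torch and the fingers below 0.02 N)).
It also fails if it takes over 120 s, if anything falls off the work surface, if the arm or the gripper's body presses on something with over 40 N, if the wrist force passes 120 N, or if a joint passes its speed limit or range.

### The arm

A 6-joint arm with a two-finger parallel gripper is mounted at the origin on the work surface. World frame = base frame: x ahead of the robot, y to its left, z up, the work surface at z = 0. Lengths are in m, angles in rad, forces in N, time in s.
With the tool pointing down it reaches from about 0.275 to 0.775 m from the base axis. Payload 14.6 kg.
Tool frame: the origin (TCP) lies midway between the tips of the shut fingers; the grasp point (between the pads) lies 19 mm behind it; z points along the fingers, y is the line along which they close (so a half turn about z gives the same grasp; the last joint's range is limited). The gripper opens to 85 mm and grips with 20 to 120 N. Pads are 22 mm wide; open, the fingers measure 114 mm over their backs; the gripper's body (76 mm by 85 mm) begins 54 mm behind the grasp point. The pads swing forward as they close: fully open they stand 13 mm farther back than shut.
Start: joints at [-1.307, 0.263, -0.048, 1.259, 0, 1.415], TCP at [0.213, -0.48, 0.231] pointing down, gripper open.
Joint ranges: [-2.65, 2.65], [-0.89, 1.7], [-1.18, 1.37], [-2.13, 2.11], [-1.35, 1.29], [-3.14, 3.14]. Speed limits (rad/s): [1.89, 1.89, 2.57, 2.79, 3.14, 3.14].

### API

Orientations are given as a unit quaternion [w, x, y, z].
In Python, from cell import get_obs, grab_frame, get_calibration, finish_job, regions_of gives the robot as it stands.
- The arm moves only by the shell command python3 -m pendant 'ROWS' [FORCE]. ROWS is a JSON object of lists of equal length, an entry for each row: "translation": the shift along the tool's x, y, z in cm, a list of three; "turn": the turn, a rotation vector about the tool's x, y, z in rad, a list of three; "grip": the opening, from 0 (shut) to 1 (fully open). In form: {"translation": [[x, y, z], ...], "turn": [[wx, wy, wz], ...], "grip": [grip, ...]}. A call has 1 to 20 rows; each row shifts and turns the commanded pose from where the row before left it, along the tool's axes as they then stand; what a row does not reach is not made up. A row lasts 1/8 s, in which the tool goes at most 62.5 mm and 10.7 degrees, less where a joint would pass 70% of its speed; a pose out of reach is approached as far as the arm can. A call is refused whole if a number of a shift passes 6.25 or a number of a turn 0.188, either way. A call with a gripper value outside its range is refused whole. The fingers move at their own pace and stop on an object; FORCE is the grip in N (left out, the last holds). Time passes only in rows, so rows that do not move let the fingers close. It gives the time, the measured TCP pose, the force, the opening and the grip force at its end, in the units of the state.
- get_obs(): the state, without advancing time (a new reading comes with each control period).
- grab_frame(name): name is "scene" or "top" or "wrist"; returns the picture (480x640x3 uint8, red, green, blue); there is no depth.
- get_calibration(name): a dict with "vfov" (degrees; the focal length in pixels is half the picture's height over the tangent of half this angle, whatever the lens; pixels are square), "cx", "cy" (the principal point, pixels), "k1" (the pictures are not rectified: a ray, as slopes to the right and down, at radius r is drawn at 1 + k1 r^2 times it, then the intrinsics apply), "rvec" (rotation vector, rad) and "tvec" (3), from world to camera coordinates, as OpenCV has them. Camera axes: x right, y down, z forward; pixel columns grow to the right and rows downward; lengths in m; the calibration is good to about 2 mm. A picture is of the moment at which its call begins: read the wrist's pose just before it. get_calibration takes no time and is no camera call; for the wrist camera it gives the pose at the moment of the call.
- finish_job(): hands the job in; it is judged then, once.
Trained networks look in the newest picture that a camera, given by its name, has taken for a name from the list of things; names that differ only in an ending like _2 or _b are one class to them, and where a whole thing is asked for, a point or a joint stands for the part that bears it (a point fixed in the world has none). Each returns a list of dicts, best first, with "p" (0 to 1); they miss things now and then, are a little off and sometimes report something else, mostly with a low value. They report only what shows in the picture. A call takes as long as a camera call. They do not tell look-alikes from the thing itself.
- regions_of(target, camera): "pixels" (480x640 bool, what is visible of it) and "centre" ([row, column] in pixels, amid what is visible of it).
The state is a dict: "t": time; "q": joint angles; "joint_velocities": joint speeds; "joint_torque": joint torques, N m; "eef_pos": TCP position; "orientation": TCP orientation; "force": force on the tool from outside, world axes, zero at the start; "moment": the same for the moment, N m; "opening": opening from 0.0 (shut) to 1.0 (fully open); "grasp_force": force on a finger pad.
Only numpy, scipy, OpenCV 4.12 (cv2) and the standard library are available. Lean on these libraries where they do the work, as an engineer would, in place of code of your own. Each camera call takes 0.05 s, during which the arm holds its last target. There are 200 camera calls.

## Working session

There is one attempt and no reset: what is moved stays moved. The work goes in short steps, Python scripts to look and compute and a shell command to move; the robot and the scene stay as the last step left them, time stands still between calls to the robot, and variables do not carry over. Pictures are saved under pics/ and viewed, at most 14 in all, crops included, and the job is handed in when it is done.

```bash
mkdir -p pics
python3 - <<'E'
from cell import *
import cv2,numpy as np
print(get_obs())
for c in ("top","scene"):
    f=grab_frame(c); cv2.imwrite(f"pics/{c}0.png",f[...,::-1]); print(c,get_calibration(c))
    for n in ["green_tray","blue_tray","red_jar","yellow_jar","white_jar","loupe","orange_torch","black_torch","pot","dish"]:
        print(n,[(round(r["p"],2),np.round(r["centre"]).tolist(),int(r["pixels"].sum())) for r in regions_of(n,c)][:5])
E
```

```text
{'t': 0.0, 'q': array([-1.30728788e+00,  2.63522678e-01, -4.89272110e-02,  1.25940707e+00,
        3.93416612e-05,  1.41549845e+00]), 'joint_velocities': array([-0.00172986,  0.00021111,  0.00079982,  0.00144339,  0.0016404 ,
        0.00184676]), 'joint_torque': array([ 1.83143766e-04, -6.37601995e+01,  3.84563935e+01,  1.34819368e-02,
       -2.31017721e-04, -1.56978984e-05]), 'eef_pos': array([ 0.21343689, -0.4793585 ,  0.2308288 ]), 'orientation': array([-5.30602411e-04,  9.78155022e-01,  2.07876096e-01, -9.03678476e-06]), 'force': array([-0.57374402, -0.52527934, -0.57031421]), 'moment': array([-0.01877621,  0.00969334,  0.00963263]), 'grasp_force': 0.0, 'opening': 1.0007471483758417}
top {'vfov': 48.09200727038981, 'cx': 325.763228630789, 'cy': 245.7196395755404, 'k1': -0.12465777096438951, 'rvec': array([ 2.1652751 , -2.20199005,  0.07126242]), 'tvec': array([0.0295329 , 0.53387581, 0.87545466])}
green_tray [(0.63, [239.0, 485.0], 11033)]
blue_tray [(0.97, [242.0, 181.0], 8924)]
red_jar [(0.82, [154.0, 306.0], 574), (0.29, [280.0, 305.0], 993)]
yellow_jar [(0.98, [214.0, 370.0
[... 390 characters left out ...]
': 240.34927791835938, 'k1': -0.17957266520842322, 'rvec': array([ 1.99744287,  1.18746659, -0.55109311]), 'tvec': array([-0.26358246, -0.25065602,  1.50318778])}
green_tray [(0.94, [316.0, 195.0], 8262)]
blue_tray [(0.96, [230.0, 435.0], 4179)]
red_jar [(0.73, [294.0, 392.0], 820)]
yellow_jar [(0.57, [280.0, 309.0], 763)]
white_jar [(0.84, [308.0, 343.0], 834), (0.62, [300.0, 468.0], 3120), (0.16, [270.0, 356.0], 533)]
loupe [(0.63, [270.0, 357.0], 570)]
orange_torch [(0.78, [251.0, 284.0], 540)]
black_torch [(0.89, [230.0, 207.0], 545), (0.7, [234.0, 333.0], 693), (0.55, [174.0, 355.0], 533)]
pot [(0.96, [303.0, 468.0], 3163), (0.5, [235.0, 331.0], 668)]
dish [(0.84, [379.0, 321.0], 2168)]
```

View pics/top0.png

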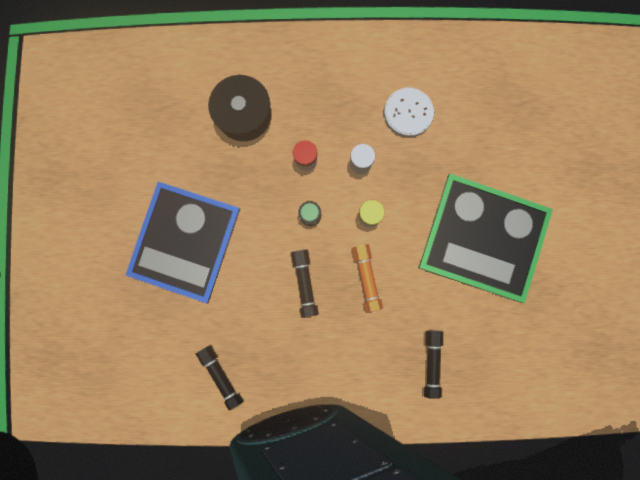

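View pics/scene0.png

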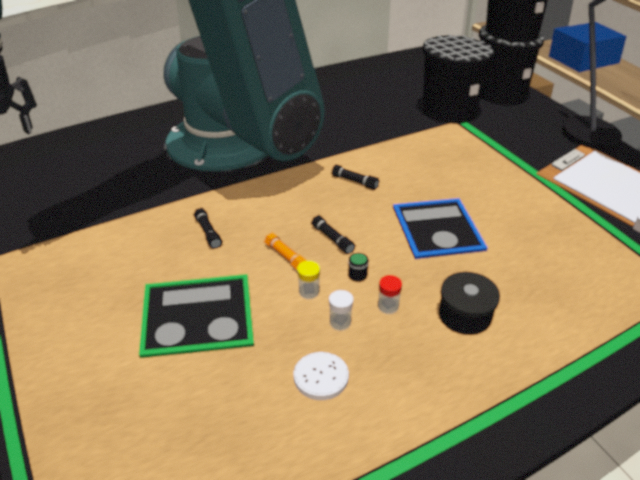

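The pictures show three black torches, in the top picture at (col,row) (218,378), (306,280) and (434,364). The base is below the bottom edge near column 330. The middle one, (306,280), looks farthest, so I'll compute the distances and check it in a crop.

```bash
cat > h.py <<'E'
from cell import *
import cv2,numpy as np
from scipy.spatial.transform import Rotation as R
def world(pts,z,cal):
    """pixels (col,row) -> world xy at height z"""
    f=240/np.tan(np.radians(cal["vfov"])/2)
    d=(np.atleast_2d(pts).astype(float)-[cal["cx"],cal["cy"]])/f
    u=d.copy()
    for _ in range(20): u=d/(1+cal["k1"]*(u**2).sum(1,keepdims=True))
    M=R.from_rotvec(cal["rvec"]).as_matrix(); C=-M.T@cal["tvec"]
    r=np.c_[u,np.ones(len(u))]@M
    return (C+r*((z-C[2])/r[:,2])[:,None])[:,:2]
def masked(m,z,cal):
    r,c=np.nonzero(m); return world(np.c_[c,r],z,cal)
def big(m):
    n,l,s,_=cv2.connectedComponentsWithStats(m.astype(np.uint8)); return l==1+np.argmax(s[1:,4])
def win(col,row,w):
    m=np.zeros((480,640),bool); m[max(row-w,0):row+w,max(col-w,0):col+w]=1; return m
def axis(p):
    c,s,a=cv2.minAreaRect(p.astype(np.float32))
    a=np.radians(a+(90 if s[1]>s[0] else 0)); return np.array(c),np.array(s),(a+np.pi/2)%np.pi-np.pi/2
E
python3 - <<'E'
from h import *
f=grab_frame("top"); cal=get_calibration("top"); hsv=cv2.cvtColor(f,cv2.COLOR_RGB2HSV); H,S,V=[hsv[...,i].astype(int) for i in range(3)]
print("cam",-R.from_rotvec(cal["rvec"]).as_matrix().T@cal["tvec"])
def circ(name,m,z):
    p=masked(big(m),z,cal); (c,r)=cv2.minEnclosingCircle(p.astype(np.float32)); print(name,p.mean(0).round(4),np.round(c,4),round(r,4))
circ("red",win(306,154,22)&((H<8)|(H>172))&(S>140),.06)
circ("yellow",win(370,214,22)&(H>22)&(H<36)&(S>120)&(V>120),.06)
circ("white",win(363,157,20)&(S<50)&(V>140),.06)
circ("lens",win(310,213,16)&(H>40)&(H<95)&(V>80),.042)
circ("pot knob",win(238,103,14)&(S<60)&(V>110),.064)
circ("dish",win(409,110,32)&(S<50)&(V>130),.015)
for n,c,r,col in (("green",485,239,(45,80)),("blue",182,242,(105,130))):
    m=win(c,r,80)&(H>col[0])&(H<col[1])&(S>120)&(V>60); m=big(m)
    k=axis(masked(m,.01,cal)); print(n,k[0].round(4),k[1].round(4),round(k[2],3))
    g=cv2.erode((win(c,r,62)&(S<60)&(V>105)).astype(np.uint8),np.ones((2,2)))
    nn,l,s,ce=cv2.connectedComponentsWithStats(g)
    for i in range(1,nn):
        if s[i,4]>200: p=masked(l==i,.006,cal); print("  mark",s[i,4],p.mean(0).round(4),axis(p)[2].round(3))
for n in ("orange_torch","black_torch"):
    for r in regions_of(n,"top"):
        p=masked(big(r["pixels"]),.015,cal);k=axis(p); print(n,round(r["p"],2),np.round(r["centre"]),k[0].round(4),p.mean(0).round(4),k[1].round(3),round(k[2],3),"dist",round(np.hypot(*k[0]),3))
cv2.imwrite("pics/crop.png",cv2.resize(f[180:410,190:460],None,fx=2.6,fy=2.6,interpolation=cv2.INTER_CUBIC)[...,::-1])
E
```

```text
cam [0.4719272  0.0170269  0.91066527]
red [0.6827 0.0521] [0.6827 0.0521] 0.0198
yellow [ 0.5698 -0.0413] [ 0.5706 -0.0411] 0.0063
white [ 0.6762 -0.0411] [ 0.6762 -0.041 ] 0.02
lens [0.5887 0.0465] [0.5887 0.0464] 0.0153
pot knob [0.7674 0.1597] [0.7676 0.1595] 0.0123
dish [ 0.7639 -0.1257] [ 0.764  -0.1258] 0.0432
green [ 0.5239 -0.3075] [0.0713 0.1663] -0.338
  mark 623 [ 0.598 -0.226] 1.557
  mark 594 [ 0.5675 -0.3105] -0.044
  mark 1330 [ 0.501  -0.2384] 1.233
blue [0.5464 0.2648] [0.1488 0.1673] -0.334
  mark 626 [0.5857 0.2509] 1.552
  mark 1315 [0.5032 0.279 ] 1.235
orange_torch 0.78 [277. 366.] [ 0.4807 -0.0469] [ 0.4814 -0.0465] [0.111 0.03 ] 0.207 dist 0.483
black_torch 0.85 [282. 304.] [0.4738 0.0586] [0.4745 0.0584] [0.112 0.029] 0.15 dist 0.477
black_torch 0.65 [365. 435.] [ 0.3338 -0.1543] [ 0.3341 -0.1543] [0.029 0.111] -0.038 dist 0.368
black_torch 0.61 [378. 218.] [0.3175 0.2011] [0.3181 0.2015] [0.112 0.029] 0.53 dist 0.376
```

View pics/crop.png

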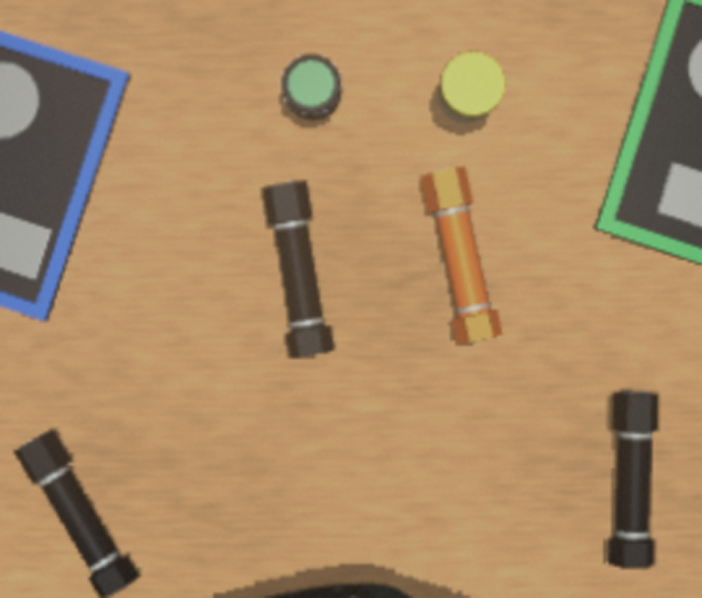

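The torch at (306,280) is 0.477 m from the base, against 0.368 and 0.376 m for the other two, so it is the black torch to take; the crop shows it at about (300,270). Next is a short planner that prints the tool-axis shifts, plus the yellow lid's position.

```bash
cat > go.py <<'E'
import sys
from h import *
T=dict(red=(.6827,.0521),yellow=None,loupe=(.5887,.0465),orange=(.481,-.0467),black=(.474,.0585),
 gL=(.598,-.226),gR=(.5675,-.3105),gO=(.501,-.2384),bR=(.5857,.2509),bO=(.5032,.279))
T["yellow"]=(.5855,-.0555)
def go(n,z,a=None):
    """cm shift in tool axes to target after turning tool x to world angle a"""
    o=get_obs(); q=o["orientation"]; M=R.from_quat(np.r_[q[1:],q[0]])
    ax=np.arctan2(*M.as_matrix()[1::-1,0]); 
    if a is None: a=ax
    w=-((a-ax+np.pi)%(2*np.pi)-np.pi); ex=np.array([np.cos(a),np.sin(a)]); ey=np.array([ex[1],-ex[0]])
    d=np.array(T[n])-o["eef_pos"][:2]
    tilt=np.degrees(np.arccos(-M.as_matrix()[2,2]))
    print(n,"turn %.3f shift cm %.2f %.2f %.2f"%(w,d@ex*100,d@ey*100,(o["eef_pos"][2]-z)*100),"tilt",tilt.round(2),"t",round(o["t"],2),"q6",o["q"][5].round(2),"open",round(o["opening"],3),"F",round(o["grasp_force"],1))
if __name__=="__main__": go(sys.argv[1],float(sys.argv[2]),float(sys.argv[3]) if len(sys.argv)>3 else None)
E
python3 - <<'E'
from h import *
f=grab_frame("top"); cal=get_calibration("top"); hsv=cv2.cvtColor(f,cv2.COLOR_RGB2HSV).astype(int); H,S,V=[hsv[...,i] for i in range(3)]
print(hsv[212,372],hsv[205,372])
m=big(win(371,212,20)&(H>24)&(H<40)&(V>150)&(S>90)); p=masked(m,.06,cal); print(m.sum(),p.mean(0),cv2.minEnclosingCircle(p.astype(np.float32)))
E
python3 go.py red .15 0.419
```

```text
[ 31 108 201] [ 31 110 200]
465 [ 0.58464026 -0.05342623] ((0.5847076773643494, -0.05358456075191498), 0.019564945250749588)
red turn -0.000 shift cm 64.50 -29.48 8.13 tilt 0.0 t 1.3 q6 1.42 open 1.006 F 0.0
```

```bash
sed -i 's/(.5855,-.0555)/(.5847,-.0535)/' go.py
python3 -m pendant '{"translation":[[2,-0.9,0],[4,-1.8,0.5],[4,-1.8,0.5],[4,-1.8,0.5],[4,-1.8,0.5],[4,-1.8,0.5],[4,-1.8,0.5],[4,-1.8,0.5],[4,-1.8,0.5],[4,-1.8,0.5],[4,-1.8,0.5],[4,-1.8,0.5],[4,-1.8,0.5],[4,-1.8,0.5],[4,-1.8,0.5],[4,-1.8,0.5],[2,-1,0.5],[0,0,0],[0,0,0]],"turn":[[0,0,0],[0,0,0],[0,0,0],[0,0,0],[0,0,0],[0,0,0],[0,0,0],[0,0,0],[0,0,0],[0,0,0],[0,0,0],[0,0,0],[0,0,0],[0,0,0],[0,0,0],[0,0,0],[0,0,0],[0,0,0],[0,0,0]],"grip":[0.75,0.75,0.75,0.75,0.75,0.75,0.75,0.75,0.75,0.75,0.75,0.75,0.75,0.75,0.75,0.75,0.75,0.75,0.75]}' 40; python3 go.py red .01 0.419
```

```text
t: 3.68
eef_pos: [0.68, 0.0449, 0.1515]
orientation: [0.0, 0.978, 0.208, -0.0]
force: [-0.6, -1.3, -0.5]
opening: 0.748
grasp_force: 0.0
red turn 0.000 shift cm 0.54 -0.55 14.15 tilt 0.01 t 3.67 q6 2.67 open 0.748 F 0.0
```

```bash
python3 -m pendant '{"translation":[[0.54,-0.55,0],[0,0,4],[0,0,4],[0,0,3],[0,0,2],[0,0,1.15],[0,0,0],[0,0,0],[0,0,0],[0,0,0],[0,0,0],[0,0,0]],"turn":[[0,0,0],[0,0,0],[0,0,0],[0,0,0],[0,0,0],[0,0,0],[0,0,0],[0,0,0],[0,0,0],[0,0,0],[0,0,0],[0,0,0]],"grip":[0.75,0.75,0.75,0.75,0.75,0.75,0.75,0.35,0.35,0.35,0.35,0.35]}' 40; python3 go.py gL .12 0.419
```

```text
t: 5.18
eef_pos: [0.684, 0.0517, 0.0109]
orientation: [0.0, 0.978, 0.208, 0.001]
force: [-0.2, -1.3, 7.1]
opening: 0.452
grasp_force: 39.3
gL turn -0.000 shift cm -19.16 21.87 -10.91 tilt 0.1 t 5.17 q6 2.68 open 0.452 F 39.3
```

```bash
python3 -m pendant '{"translation":[[0,0,-1],[0,0,-3],[0,0,-4],[0,0,-3],[-1,1.2,0],[-2.5,2.8,0],[-2.5,2.8,0],[-2.5,2.8,0],[-2.5,2.8,0],[-2.5,2.8,0],[-2.5,2.8,0],[-2.16,2.8,0],[-1,1.37,0],[0,0,0],[0,0,0]],"turn":[[0,0,0],[0,0,0],[0,0,0],[0,0,0],[0,0,0],[0,0,0],[0,0,0],[0,0,0],[0,0,0],[0,0,0],[0,0,0],[0,0,0],[0,0,0],[0,0,0],[0,0,0]],"grip":[0.35,0.35,0.35,0.35,0.35,0.35,0.35,0.35,0.35,0.35,0.35,0.35,0.35,0.35,0.35]}'; python3 go.py gL .0169 0.419;python3 - <<'E'
from h import *
f=grab_frame("scene");cv2.imwrite("pics/s1.png",f[150:450,50:550,::-1])
f=grab_frame("wrist");cv2.imwrite("pics/w1.png",f[...,::-1])
E
```

```text
t: 7.05
eef_pos: [0.5985, -0.2278, 0.1195]
orientation: [-0.0, 0.978, 0.208, -0.0]
force: [0.6, 0.6, -1.2]
opening: 0.451
grasp_force: 40.3
gL turn 0.000 shift cm 0.03 -0.18 10.26 tilt 0.04 t 7.05 q6 2.23 open 0.451 F 40.3
```

View pics/w1.png

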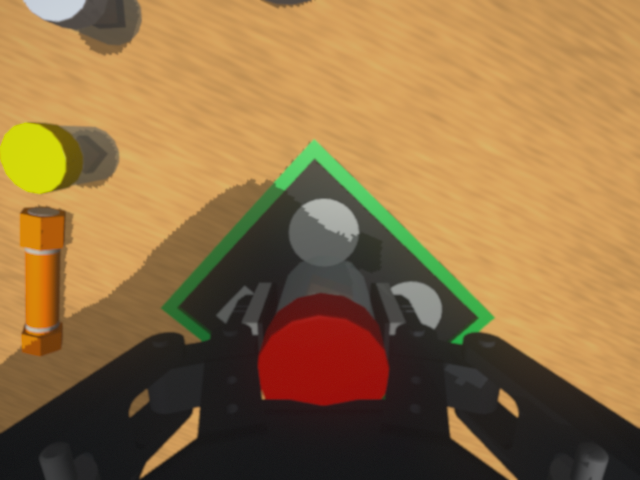

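The wrist picture shows the red jar held upright between the pads, above the green tray.

```bash
python3 -m pendant '{"translation":[[0,-0.18,0],[0,0,4],[0,0,3],[0,0,2],[0,0,0.7],[0,0,0.4],[0,0,0.1],[0,0,0],[0,0,0],[0,0,0],[0,0,0],[0,0,-2],[0,0,-4],[0,0,-4]],"turn":[[0,0,0],[0,0,0],[0,0,0],[0,0,0],[0,0,0],[0,0,0],[0,0,0],[0,0,0],[0,0,0],[0,0,0],[0,0,0],[0,0,0],[0,0,0],[0,0,0]],"grip":[0.35,0.35,0.35,0.35,0.35,0.35,0.35,0.35,0.6,0.6,0.6,0.6,0.6,0.6]}'; python3 go.py loupe .12 0.419
```

```text
t: 8.9
eef_pos: [0.5975, -0.2269, 0.1189]
orientation: [-0.0, 0.978, 0.208, -0.0]
force: [-0.4, -0.1, 0.7]
opening: 0.599
grasp_force: 0.0
loupe turn -0.000 shift cm 10.31 -25.33 -0.11 tilt 0.02 t 8.9 q6 2.23 open 0.599 F 0.0
```

```bash
python3 -m pendant '{"translation":[[0.6,-1.5,0],[1.4,-3.4,0],[1.4,-3.4,0],[1.4,-3.4,0],[1.4,-3.4,0],[1.4,-3.4,0],[1.4,-3.4,0],[1.31,-3.43,0],[0,0,0],[0,0,0]],"turn":[[0,0,0],[0,0,0],[0,0,0],[0,0,0],[0,0,0],[0,0,0],[0,0,0],[0,0,0],[0,0,0],[0,0,0]],"grip":[0.75,0.75,0.75,0.75,0.75,0.75,0.75,0.75,0.75,0.75]}'; python3 go.py loupe .006 0.419
```

```text
t: 10.15
eef_pos: [0.5886, 0.0464, 0.1172]
orientation: [-0.0, 0.978, 0.208, -0.0]
force: [-0.1, -0.6, 0.7]
opening: 0.752
grasp_force: 0.0
loupe turn 0.000 shift cm 0.02 -0.01 11.12 tilt 0.04 t 10.15 q6 2.66 open 0.752 F 0.0
```

```bash
python3 -m pendant '{"translation":[[0,0,4],[0,0,4],[0,0,2],[0,0,1.1],[0,0,0],[0,0,0],[0,0,0],[0,0,0],[0,0,0],[0,0,0],[0,0,-1],[0,0,-3],[0,0,-4],[0,0,-4],[0,0,0]],"turn":[[0,0,0],[0,0,0],[0,0,0],[0,0,0],[0,0,0],[0,0,0],[0,0,0],[0,0,0],[0,0,0],[0,0,0],[0,0,0],[0,0,0],[0,0,0],[0,0,0],[0,0,0]],"grip":[0.75,0.75,0.75,0.75,0.75,0.35,0.35,0.35,0.35,0.35,0.35,0.35,0.35,0.35,0.35]}' 40; python3 go.py gR .012 0.419
```

```text
t: 12.02
eef_pos: [0.5905, 0.0464, 0.1304]
orientation: [0.001, 0.978, 0.208, 0.003]
force: [0.2, 0.2, -0.2]
opening: 0.437
grasp_force: 40.2
gR turn -0.000 shift cm -16.62 31.66 11.84 tilt 0.32 t 12.03 q6 2.66 open 0.437 F 40.2
```

```bash
python3 -m pendant '{"translation":[[-0.8,1.5,0],[-1.8,3.4,0],[-1.8,3.4,0],[-1.8,3.4,0],[-1.8,3.4,0],[-1.8,3.4,0],[-1.8,3.4,0],[-1.8,3.4,0],[-1.8,3.4,0],[-1.4,2.9,0],[0,0,0],[0,0,0],[0,0,0]],"turn":[[0,0,0],[0,0,0],[0,0,0],[0,0,0],[0,0,0],[0,0,0],[0,0,0],[0,0,0],[0,0,0],[0,0,0],[0,0,0],[0,0,0],[0,0,0]],"grip":[0.35,0.35,0.35,0.35,0.35,0.35,0.35,0.35,0.35,0.35,0.35,0.35,0.35]}'; python3 go.py gR .012 0.419
```

```text
t: 13.65
eef_pos: [0.5656, -0.3091, 0.1266]
orientation: [-0.0, 0.978, 0.208, -0.0]
force: [-0.5, 0.5, -0.5]
opening: 0.434
grasp_force: 40.2
gR turn 0.001 shift cm 0.12 0.21 11.46 tilt 0.04 t 13.65 q6 2.1 open 0.434 F 40.2
```

```bash
python3 -m pendant '{"translation":[[0.12,0.21,0],[0,0,4],[0,0,4],[0,0,2],[0,0,0.8],[0,0,0.4],[0,0,0.2],[0,0,0],[0,0,0],[0,0,0],[0,0,0],[0,0,-2],[0,0,-4],[0,0,-4]],"turn":[[0,0,0],[0,0,0],[0,0,0],[0,0,0],[0,0,0],[0,0,0],[0,0,0],[0,0,0],[0,0,0],[0,0,0],[0,0,0],[0,0,0],[0,0,0],[0,0,0]],"grip":[0.35,0.35,0.35,0.35,0.35,0.35,0.35,0.35,0.57,0.57,0.57,0.57,0.57,0.57]}'; python3 go.py orange .12 0.207
```

```text
t: 15.4
eef_pos: [0.5675, -0.3111, 0.1138]
orientation: [-0.0, 0.978, 0.208, -0.0]
force: [0.4, -0.6, -0.2]
opening: 0.568
grasp_force: 0.0
orange turn 0.212 shift cm -3.03 -27.66 -0.62 tilt 0.03 t 15.4 q6 2.1 open 0.568 F 0.0
```

```bash
python3 -m pendant '{"translation":[[0,0,0],[0,0,0],[-0.2,-1.6,0],[-0.4,-3.5,0],[-0.4,-3.5,0],[-0.4,-3.5,0],[-0.4,-3.5,0],[-0.4,-3.5,0],[-0.4,-3.5,0],[-0.4,-3.5,0],[-0.03,-1.6,0],[0,0,0],[0,0,0]],"turn":[[0,0,0.106],[0,0,0.106],[0,0,0],[0,0,0],[0,0,0],[0,0,0],[0,0,0],[0,0,0],[0,0,0],[0,0,0],[0,0,0],[0,0,0],[0,0,0]],"grip":[0.57,0.57,0.57,0.57,0.57,0.57,0.57,0.57,0.57,0.57,0.57,0.57,0.57]}'; python3 go.py orange .003 0.207
python3 - <<'E'
from h import *
f=grab_frame("wrist");cv2.imwrite("pics/w2.png",f[...,::-1])
E
```

```text
t: 17.02
eef_pos: [0.4816, -0.047, 0.1128]
orientation: [0.0, 0.995, 0.103, 0.0]
force: [0.1, -0.7, 0.2]
opening: 0.566
grasp_force: 0.0
orange turn 0.000 shift cm -0.05 -0.04 10.98 tilt 0.02 t 17.02 q6 2.67 open 0.566 F 0.0
```

View pics/w2.png

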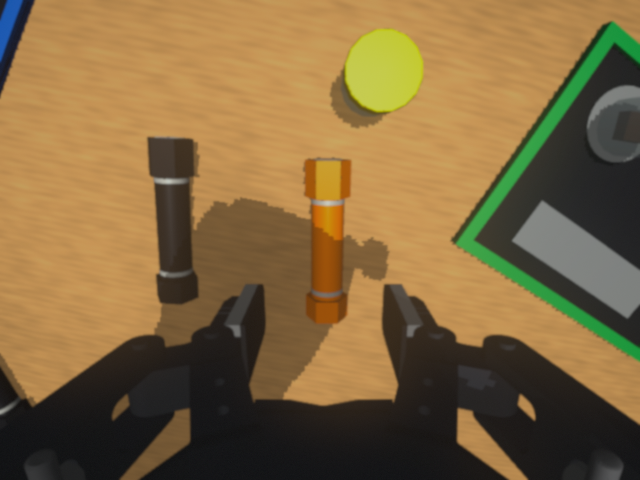

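The orange torch is at (327,240), in line with and midway between the open fingers at columns 255 and 395. The red jar's glass base shows on the left green mark at (615,125).

```bash
python3 -m pendant '{"translation":[[-0.05,-0.04,4],[0,0,3],[0,0,2],[0,0,1.2],[0,0,0.6],[0,0,0],[0,0,0],[0,0,0],[0,0,0],[0,0,0],[0,0,0],[0,0,0]],"turn":[[0,0,0],[0,0,0],[0,0,0],[0,0,0],[0,0,0],[0,0,0],[0,0,0],[0,0,0],[0,0,0],[0,0,0],[0,0,0],[0,0,0]],"grip":[0.57,0.57,0.57,0.57,0.57,0.57,0.1,0.1,0.1,0.1,0.1,0.1]}' 40; python3 go.py gO .12 1.23
python3 - <<'E'
from h import *
print(get_obs()["force"])
E
```

```text
t: 18.58
eef_pos: [0.481, -0.0462, 0.0055]
orientation: [0.0, 0.995, 0.103, 0.001]
force: [-1.1, -0.6, 6.6]
opening: 0.239
grasp_force: 38.9
gO turn -1.023 shift cm -17.45 8.31 -11.45 tilt 0.07 t 18.57 q6 2.67 open 0.239 F 38.9
[-1.05593819 -0.57659258  6.61925669]
```

```bash
python3 -m pendant '{"translation":[[0,0,-1],[0,0,-3],[0,0,-4],[0,0,-2.5],[0,0,0],[0,0,0],[0,0,0],[0,0,0],[0,0,0],[0,0,0],[-1.4,0.7,0],[-3.2,1.5,0],[-3.2,1.5,0],[-3.2,1.5,0],[-3.2,1.5,0],[-2.2,1.1,0],[-1.05,0.5,0],[0,0,0],[0,0,0]],"turn":[[0,0,0],[0,0,0],[0,0,0],[0,0,0],[0,0,-0.17],[0,0,-0.17],[0,0,-0.17],[0,0,-0.17],[0,0,-0.17],[0,0,-0.173],[0,0,0],[0,0,0],[0,0,0],[0,0,0],[0,0,0],[0,0,0],[0,0,0],[0,0,0],[0,0,0]],"grip":[0.1,0.1,0.1,0.1,0.1,0.1,0.1,0.1,0.1,0.1,0.1,0.1,0.1,0.1,0.1,0.1,0.1,0.1,0.1]}'; python3 go.py gO .0115 1.23
python3 - <<'E'
from h import *
f=grab_frame("wrist");cv2.imwrite("pics/w3.png",f[...,::-1])
E
```

```text
t: 20.95
eef_pos: [0.5003, -0.2373, 0.1098]
orientation: [-0.0, 0.817, 0.577, -0.0]
force: [-0.8, 0.0, -2.3]
opening: 0.24
grasp_force: 39.5
gO turn 0.000 shift cm -0.08 0.10 9.83 tilt 0.03 t 20.95 q6 1.32 open 0.24 F 39.5
```

View pics/w3.png

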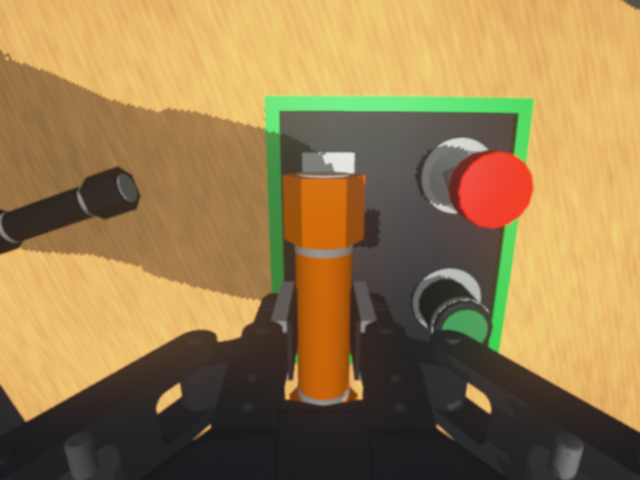

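The wrist picture shows the orange torch held level over its oblong mark (330,160). The red jar (490,190) and the loupe (460,320) stand upright on their round marks.

```bash
python3 -m pendant '{"translation":[[-0.08,0.1,0],[0,0,4],[0,0,3],[0,0,1.5],[0,0,0.8],[0,0,0.4],[0,0,0.15],[0,0,0],[0,0,0],[0,0,0],[0,0,0],[0,0,-1],[0,0,-3],[0,0,-4],[0,0,-2]],"turn":[[0,0,0],[0,0,0],[0,0,0],[0,0,0],[0,0,0],[0,0,0],[0,0,0],[0,0,0],[0,0,0],[0,0,0],[0,0,0],[0,0,0],[0,0,0],[0,0,0],[0,0,0]],"grip":[0.1,0.1,0.1,0.1,0.1,0.1,0.1,0.1,0.35,0.35,0.35,0.35,0.35,0.35,0.35]}'; python3 go.py black .12 3.292
```

```text
t: 22.88
eef_pos: [0.5017, -0.2397, 0.114]
orientation: [0.001, 0.817, 0.577, 0.0]
force: [0.2, 0.5, -0.6]
opening: 0.351
grasp_force: 0.0
black turn -2.062 shift cm -1.73 29.90 -0.60 tilt 0.15 t 22.88 q6 1.32 open 0.351 F 0.0
```

```bash
python3 -m pendant '{"translation":[[0,0,0],[0,0,0],[0,0,0],[0,0,0],[0,0,0],[0,0,0],[0,0,0],[0,0,0],[0,0,0],[0,0,0],[0,0,0],[0,0,0],[-0.1,2,0],[-0.2,3.5,0],[-0.2,3.5,0],[-0.2,3.5,0],[-0.2,3.5,0],[-0.2,3.5,0],[-0.2,3.5,0],[-0.2,3.5,0]],"turn":[[0,0,-0.172],[0,0,-0.172],[0,0,-0.172],[0,0,-0.172],[0,0,-0.172],[0,0,-0.172],[0,0,-0.172],[0,0,-0.172],[0,0,-0.172],[0,0,-0.172],[0,0,-0.172],[0,0,-0.17],[0,0,0],[0,0,0],[0,0,0],[0,0,0],[0,0,0],[0,0,0],[0,0,0],[0,0,0]],"grip":[0.57,0.57,0.57,0.57,0.57,0.57,0.57,0.57,0.57,0.57,0.57,0.57,0.57,0.57,0.57,0.57,0.57,0.57,0.57,0.57]}'
python3 -m pendant '{"translation":[[-0.2,2.4,0],[0,1,0],[0,0,0]],"turn":[[0,0,0],[0,0,0],[0,0,0]],"grip":[0.57,0.57,0.57]}'
python3 go.py black .005 3.292
python3 - <<'E'
from h import *
f=grab_frame("wrist");cv2.imwrite("pics/w4.png",f[...,::-1])
E
```

```text
t: 25.38
eef_pos: [0.4755, 0.0268, 0.1117]
orientation: [0.0, -0.073, 0.997, 0.0]
force: [-0.2, -0.4, -0.6]
opening: 0.57
grasp_force: 0.0
t: 25.75
eef_pos: [0.4729, 0.0592, 0.1115]
orientation: [0.0, -0.075, 0.997, -0.0]
force: [-0.5, -1.4, 0.1]
opening: 0.573
grasp_force: 0.0
black turn -0.001 shift cm -0.10 -0.09 10.65 tilt 0.01 t 25.75 q6 -0.2 open 0.573 F 0.0
```

View pics/w4.png

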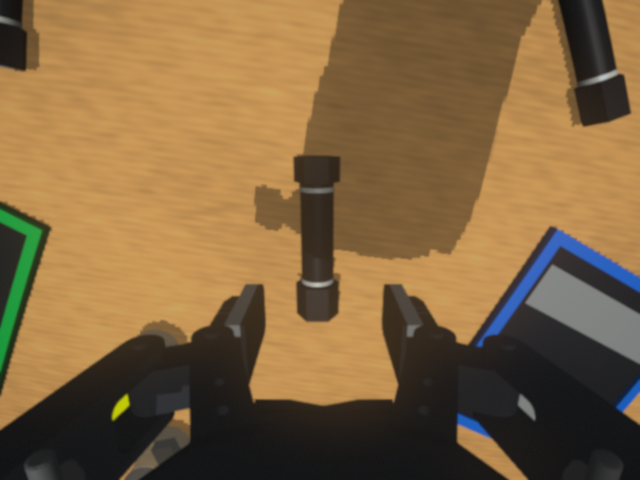

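The chosen black torch is in line between the open fingers at (317,240), with the two nearer look-alikes at the top of the picture.

```bash
python3 -m pendant '{"translation":[[-0.1,-0.09,4],[0,0,3],[0,0,2],[0,0,1.1],[0,0,0.55],[0,0,0],[0,0,0],[0,0,0],[0,0,0],[0,0,0],[0,0,0],[0,0,0],[0,0,-1],[0,0,-3],[0,0,-4],[0,0,-2.5],[0,0,0]],"turn":[[0,0,0],[0,0,0],[0,0,0],[0,0,0],[0,0,0],[0,0,0],[0,0,0],[0,0,0],[0,0,0],[0,0,0],[0,0,0],[0,0,0],[0,0,0],[0,0,0],[0,0,0],[0,0,0],[0,0,0]],"grip":[0.57,0.57,0.57,0.57,0.57,0.57,0.1,0.1,0.1,0.1,0.1,0.1,0.1,0.1,0.1,0.1,0.1]}' 40; python3 go.py bO .12 4.377
```

```text
t: 27.92
eef_pos: [0.4754, 0.0581, 0.1118]
orientation: [0.002, -0.075, 0.997, -0.0]
force: [-0.1, 0.6, -1.1]
opening: 0.238
grasp_force: 39.4
bO turn -1.085 shift cm -21.78 4.65 -0.82 tilt 0.21 t 27.93 q6 -0.2 open 0.238 F 39.4
```

```bash
python3 -m pendant '{"translation":[[0,0,0],[0,0,0],[0,0,0],[0,0,0],[0,0,0],[0,0,0],[0,0,0],[-1.6,0.35,0],[-3.3,0.7,0],[-3.3,0.7,0],[-3.3,0.7,0],[-3.3,0.7,0],[-3.3,0.7,0],[-2.4,0.5,0],[-1.28,0.3,0],[0,0,0],[0,0,0],[0,0,0]],"turn":[[0,0,-0.155],[0,0,-0.155],[0,0,-0.155],[0,0,-0.155],[0,0,-0.155],[0,0,-0.155],[0,0,-0.155],[0,0,0],[0,0,0],[0,0,0],[0,0,0],[0,0,0],[0,0,0],[0,0,0],[0,0,0],[0,0,0],[0,0,0],[0,0,0]],"grip":[0.1,0.1,0.1,0.1,0.1,0.1,0.1,0.1,0.1,0.1,0.1,0.1,0.1,0.1,0.1,0.1,0.1,0.1]}'; python3 go.py bO .0115 4.377
```

```text
t: 30.18
eef_pos: [0.5021, 0.2783, 0.1099]
orientation: [-0.0, -0.579, 0.816, -0.0]
force: [0.2, -1.0, -0.1]
opening: 0.241
grasp_force: 39.4
bO turn -0.002 shift cm -0.10 -0.08 9.84 tilt 0.01 t 30.18 q6 -0.87 open 0.241 F 39.4
```

```bash
python3 -m pendant '{"translation":[[-0.1,-0.08,0],[0,0,4],[0,0,3],[0,0,1.5],[0,0,0.8],[0,0,0.4],[0,0,0.15],[0,0,0],[0,0,0],[0,0,0],[0,0,0],[0,0,-1],[0,0,-3],[0,0,-4],[0,0,-2]],"turn":[[0,0,0],[0,0,0],[0,0,0],[0,0,0],[0,0,0],[0,0,0],[0,0,0],[0,0,0],[0,0,0],[0,0,0],[0,0,0],[0,0,0],[0,0,0],[0,0,0],[0,0,0]],"grip":[0.1,0.1,0.1,0.1,0.1,0.1,0.1,0.1,0.35,0.35,0.35,0.35,0.35,0.35,0.35]}'; python3 go.py yellow .12 4.377
```

```text
t: 32.05
eef_pos: [0.5039, 0.28, 0.114]
orientation: [0.001, -0.579, 0.815, -0.0]
force: [0.0, 0.6, 0.0]
opening: 0.351
grasp_force: 0.0
yellow turn -0.000 shift cm 28.83 -18.61 -0.60 tilt 0.16 t 32.05 q6 -0.87 open 0.351 F 0.0
```

```bash
python3 -m pendant '{"translation":[[1.4,-0.9,0],[3,-1.94,0],[3,-1.94,0],[3,-1.94,0],[3,-1.94,0],[3,-1.94,0],[3,-1.94,0],[3,-1.94,0],[3,-1.94,0],[2.3,-1.5,0],[1.1,-0.7,0],[0,0,0],[0,0,0]],"turn":[[0,0,0],[0,0,0],[0,0,0],[0,0,0],[0,0,0],[0,0,0],[0,0,0],[0,0,0],[0,0,0],[0,0,0],[0,0,0],[0,0,0],[0,0,0]],"grip":[0.75,0.75,0.75,0.75,0.75,0.75,0.75,0.75,0.75,0.75,0.75,0.75,0.75]}'; python3 go.py yellow .01 4.377
```

```text
t: 33.67
eef_pos: [0.5838, -0.0528, 0.1111]
orientation: [-0.0, -0.579, 0.815, 0.0]
force: [0.6, 0.0, -0.3]
opening: 0.753
grasp_force: 0.0
yellow turn 0.000 shift cm 0.04 -0.11 10.11 tilt 0.03 t 33.67 q6 -1.46 open 0.753 F 0.0
```

```bash
python3 -m pendant '{"translation":[[0.04,-0.11,4],[0,0,3],[0,0,2],[0,0,1.1],[0,0,0],[0,0,0],[0,0,0],[0,0,0],[0,0,0],[0,0,0],[0,0,-1],[0,0,-3],[0,0,-4],[0,0,-3],[0,0,0]],"turn":[[0,0,0],[0,0,0],[0,0,0],[0,0,0],[0,0,0],[0,0,0],[0,0,0],[0,0,0],[0,0,0],[0,0,0],[0,0,0],[0,0,0],[0,0,0],[0,0,0],[0,0,0]],"grip":[0.75,0.75,0.75,0.75,0.75,0.35,0.35,0.35,0.35,0.35,0.35,0.35,0.35,0.35,0.35]}' 40; python3 go.py bR .016 4.377
```

```text
t: 35.55
eef_pos: [0.5864, -0.0546, 0.1232]
orientation: [0.001, -0.579, 0.815, -0.002]
force: [0.6, 0.1, -0.4]
opening: 0.445
grasp_force: 40.3
bR turn -0.000 shift cm -28.83 10.12 10.72 tilt 0.26 t 35.55 q6 -1.47 open 0.445 F 40.3
```

```bash
python3 -m pendant '{"translation":[[-1.4,0.5,0],[-3,1.05,0],[-3,1.05,0],[-3,1.05,0],[-3,1.05,0],[-3,1.05,0],[-3,1.05,0],[-3,1.05,0],[-3,1.05,0],[-2.3,0.8,0],[-1.1,0.4,0],[0,0,0],[0,0,0],[0,0,0]],"turn":[[0,0,0],[0,0,0],[0,0,0],[0,0,0],[0,0,0],[0,0,0],[0,0,0],[0,0,0],[0,0,0],[0,0,0],[0,0,0],[0,0,0],[0,0,0],[0,0,0]],"grip":[0.35,0.35,0.35,0.35,0.35,0.35,0.35,0.35,0.35,0.35,0.35,0.35,0.35,0.35]}'; python3 go.py bR .0165 4.377
```

```text
t: 37.3
eef_pos: [0.5847, 0.2502, 0.1203]
orientation: [-0.0, -0.579, 0.816, -0.0]
force: [1.0, -0.6, -0.3]
opening: 0.448
grasp_force: 40.3
bR turn -0.001 shift cm -0.10 -0.07 10.38 tilt 0.01 t 37.3 q6 -0.96 open 0.448 F 40.3
```

```bash
python3 -m pendant '{"translation":[[-0.1,-0.07,0],[0,0,4],[0,0,3],[0,0,2],[0,0,0.8],[0,0,0.4],[0,0,0.15],[0,0,0],[0,0,0],[0,0,0],[0,0,0],[0,0,-2],[0,0,-4],[0,0,-4]],"turn":[[0,0,0],[0,0,0],[0,0,0],[0,0,0],[0,0,0],[0,0,0],[0,0,0],[0,0,0],[0,0,0],[0,0,0],[0,0,0],[0,0,0],[0,0,0],[0,0,0]],"grip":[0.35,0.35,0.35,0.35,0.35,0.35,0.35,0.35,0.54,0.54,0.54,0.54,0.54,0.54]}'
python3 -m pendant '{"translation":[[-1,-2,-3],[-1,3,-3],[-1,4,-3],[-1,4,0],[-1,4,0],[-1,4,0],[-1,4,0],[0,0,0],[0,0,0]],"turn":[[0,0,0],[0,0,0],[0,0,0],[0,0,0],[0,0,0],[0,0,0],[0,0,0],[0,0,0],[0,0,0]],"grip":[0.54,0.54,0.54,0.54,0.54,0.54,0.54,0.54,0.54]}'
python3 - <<'E'
from h import *
f=grab_frame("top");cv2.imwrite("pics/top2.png",f[...,::-1])
f=grab_frame("scene");cv2.imwrite("pics/scene2.png",f[...,::-1])
E
```

```text
t: 39.05
eef_pos: [0.5854, 0.2516, 0.1178]
orientation: [-0.0, -0.579, 0.815, 0.0]
force: [0.8, 1.5, 0.1]
opening: 0.539
grasp_force: 0.0
t: 40.17
eef_pos: [0.4107, 0.3868, 0.2069]
orientation: [0.0, -0.579, 0.815, -0.0]
force: [-0.4, 0.1, -0.9]
opening: 0.538
grasp_force: 0.0
```

View pics/top2.png

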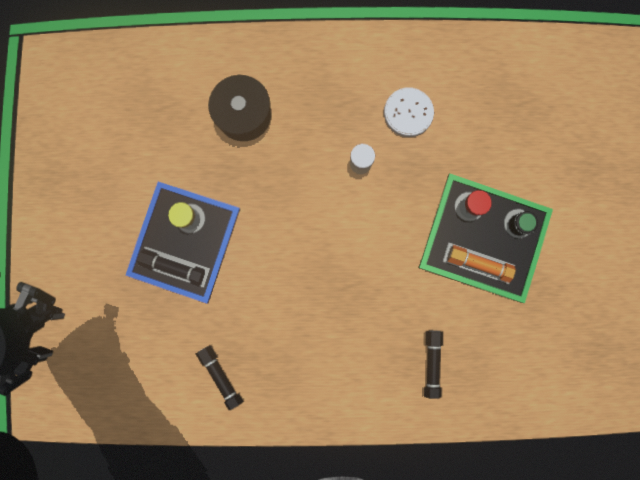

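View pics/scene2.png

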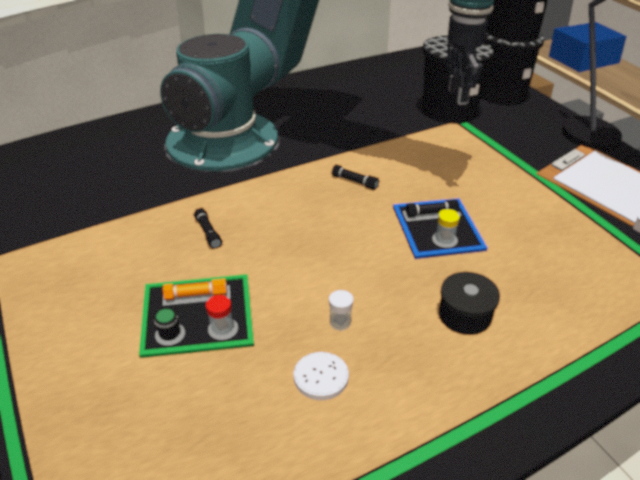

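Both pictures show all five things in their trays, upright or lying along their marks, and the white jar, pot and dish unmoved. I'll check the offsets numerically.

Run:
```python
from h import *
from go import T
f=grab_frame("top"); cal=get_calibration("top"); hsv=cv2.cvtColor(f,cv2.COLOR_RGB2HSV).astype(int); H,S,V=[hsv[...,i] for i in range(3)]
def dev(n,c,yaw):
    d=(np.array(c)-T[n])*1e3; k,s=np.cos(yaw),np.sin(yaw); print(n,"tray dev mm",round(d[0]*k+d[1]*s,1),round(-d[0]*s+d[1]*k,1))
def circ(n,m,z,yaw):
    p=masked(big(m),z,cal); c,r=cv2.minEnclosingCircle(p.astype(np.float32)); print(round(r,4),end=" "); dev(n,p.mean(0),yaw)
circ("gL",win(479,203,18)&((H<8)|(H>172))&(S>140),.066,-.34)
circ("gR",win(524,223,16)&(H>40)&(H<95)&(V>70)&(S>60),.048,-.34)
circ("bR",win(181,214,18)&(H>24)&(H<40)&(V>130)&(S>90),.066,-.335)
for n,w,cc in (("orange_torch","gO",(262,481)),("black_torch","bO",(267,172))):
    for r in regions_of(n,"top"):
        if np.hypot(*(np.array(r["centre"])-cc))<25:
            k=axis(masked(big(r["pixels"]),.021,cal)); print(k[1].round(3),round(k[2]-1.232,3),end=" "); dev(w,k[0],-.337)
```

```text
0.0212 gL tray dev mm -2.1 0.6
0.015 gR tray dev mm -1.5 -0.3
0.0202 bR tray dev mm -0.6 1.1
[0.116 0.03 ] 0.001 gO tray dev mm -0.5 0.4
```

Run:
```python
from h import *
f=grab_frame("top"); cal=get_calibration("top")
print(world([[137.5,256.5],[205.5,276]],.019,cal).round(4),world([[171.5,266.5]],.019,cal).round(4))
g=grab_frame("scene")
a=cv2.resize(f[220:310,120:245],(500,360),interpolation=2);b=cv2.resize(g[190:265,385:490],(300,214),interpolation=2)
o=np.zeros((360,800,3),np.uint8);o[:,:500]=a;o[:214,500:]=b;cv2.imwrite("pics/bt.png",o[...,::-1])
```

```text
[[0.5214 0.3388]
 [0.4871 0.222 ]] [[0.5037 0.2799]]
```

View pics/bt.png

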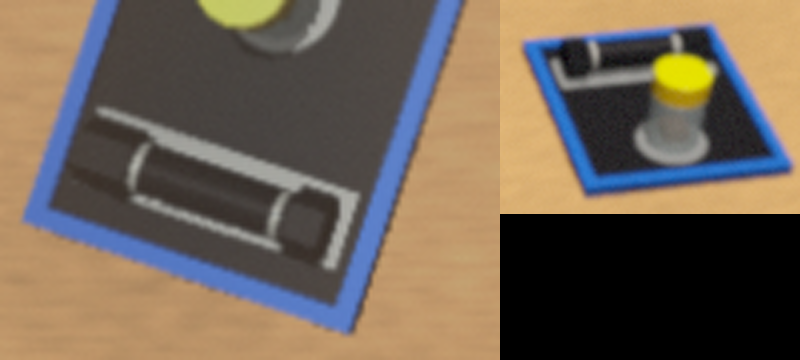

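In the crop the black torch lies along its mark with its ends at about (68,155) and (338,225), roughly 2 mm off centre once parallax is allowed for. Everything is in tolerance and the arm is clear, so I'm handing in.

```bash
python3 -c "
from cell import *
print(finish_job())"
```

```text
the job is handed in; nothing more can be done
None
```

I made up both field kits and handed the job in at about 40 s of robot time: all five things measured within about 2 mm of their marks (the black torch read by eye from a crop), and the white-lidded jar, pot and dish look unmoved in the pictures.

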